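# Set the fume extractor's damper to its rider and start the fan

## Robot

A 6-joint arm with a two-finger parallel gripper is mounted at the origin on a cart in front of the work surface, level with it; the furniture and walls round the work are solid. World frame = base frame: x ahead of the robot, y to its left, z up, the work surface at z = 0. Lengths are in m, angles in rad, forces in N, time in s.
With the tool pointing down it reaches from about 0.425 to 0.95 m from the base axis. Payload 3.5 kg.
Tool frame: the origin (TCP) lies at the very end of the fingers, on their centre line; the grasp point (between the pads) lies 19 mm behind it; z points along the fingers, y is the line along which they close (so a half turn about z gives the same grasp; the last joint's range is limited). The gripper opens to 85 mm and grips with 20 to 120 N. Pads are 22 mm wide; open, the fingers measure 114 mm over their backs; the gripper's body (76 mm by 85 mm) begins 54 mm behind the grasp point. The pads swing forward as they close: fully open they stand 13 mm farther back than shut.
Start: joints at [-1.438, 0.286, 1.577, -0, 1.279, -0.15], TCP at [0.188, -0.648, 0.231] pointing down, gripper open.
Joint ranges: [-2.77, 2.77], [-0.9, 2.22], [0.21, 2.48], [-1.53, 4.67], [0.24, 2.81], [-2.84, 2.84]. Speed limits (rad/s): [2.79, 2.79, 3.14, 3.14, 3.14, 3.14].

## Interface

Orientations are given as a unit quaternion [x, y, z, w].
In Python, from plant import ctrl, optics, sign_off gives the robot as it stands.
- The arm moves only by the shell command python3 -m creep 'ROWS' [FORCE]. ROWS is JSON, a list of rows, each an object of numbers: "x", "y", "z": the shift along the tool's x, y, z in mm; "rx", "ry", "rz": the turn, a rotation vector about the tool's x, y, z in degrees; "grip": the opening, from 0 (shut) to 1 (fully open). In form: [{"x": .., "y": .., "z": .., "rx": .., "ry": .., "rz": .., "grip": ..}, ...]. A call has exactly 10 rows; each row shifts and turns the commanded pose from where the row before left it, along the tool's axes as they then stand; what a row does not reach is not made up. A row lasts 1/12 s, in which the tool goes at most 41.7 mm and 7.16 degrees, less where a joint would pass 70% of its speed; a pose out of reach is approached as far as the arm can. A call with a gripper value outside its range is refused whole. The fingers move at their own pace and stop on an object; FORCE is the grip in N (left out, the last holds). Time passes only in rows, so rows that do not move let the fingers close, or fill a call up. It gives the time, the measured TCP pose, the force, the opening and the grip force at its end, in the units of the state.
- ctrl.get_state(): the state, without advancing time (a new reading comes with each control period).
- optics.read_camera(name): name is "side" or "top"; returns a dict with "color" (480x640x3 uint8, blue, green, red), "K" (3x3 intrinsics, pixels), "R" (3x3) and "t" (3): a world point X has camera coordinates R X + t. Camera axes: x right, y down, z forward; pixel columns grow to the right and rows downward; lengths in m; the calibration is good to about 2 mm. A picture is of the moment at which its call begins. There is no depth.
- sign_off(): hands the job in; it is judged then, once.
The state is a dict: "time": time; "qpos": joint angles; "dq": joint speeds; "joint_efforts": joint torques, N m; "eef_pos": TCP position; "tcp_rot": TCP orientation; "contact_force": force on the tool from outside, world axes, zero at the start; "wrist_torque": the same for the moment, N m; "opening": opening from 0.0 (shut) to 1.0 (fully open); "finger_force": force on a finger pad.
Only numpy, scipy, OpenCV 4.12 (cv2) and the standard library are available. Lean on these libraries where they do the work, as an engineer would, in place of code of your own. Each camera call takes 0.05 s, during which the arm holds its last target. There are 200 camera calls.

## Task

The ink roller is about to be wiped with solvent, so get the bench fume extractor ready: with the fan still off, push the black lever knob round its arc with a fingertip until the lever's pointer is in line with the red rider on the scale, and take the finger away. Then press the green half of the rocker switch fully down to start the fan and come clear, leaving the lever at the rider. Only push and press, lightly: do not grip or force the lever, do not move the rider, do not lift or shift the extractor, and leave the roller, jar and dropper bottle beside it alone.

Things in the scene. Friction and masses are not known exactly. Their poses are not given: they have to be found in the camera images.
- extractor: Bench downdraft fume extractor: grey steel cabinet 320 (x) x 260 (y) x 120 mm high, 5 kg, loose on rubber feet. Origin: centre of its underside; x to its back, y to its left as seen from the robot's side, z up. On top a round air damper with one lever; in front of it a white scale on the cabinet top, then a dark strip, sloping down to the front at 0.25 rad, with the rocker switch.
- damper_axis (a point): Point on the upright axis of the air damper, level with the top of its aluminium control ring (177 mm diameter, 139 mm above the worktop); local x +50 mm, y 0 of the extractor. A two-winged shutter turns with the ring and uncovers two windows; lever, ring and rider turn about this axis.
- lever_knob: Upright black knob on the control ring's lever, pushed from the side: diameter 19 mm, 35 mm tall, 100 mm from the damper axis. Origin: centre of its foot, 141 mm above the worktop; top at 176 mm. The flat steel lever under it is 14 mm wide and ends 114 mm from the axis, its top 141.5 mm above the worktop. Takes about 2.5 N to push; stays where it is left.
- pointer (a point): Tip of the small black pointer at the end of the lever, 120 mm from the damper axis, 138 mm above the worktop.
- rider_point (a point): Inner point of the red rider (block 12 x 10 mm, top 126 mm above the worktop) on the outer edge of the white scale, 120 mm from the damper axis. The pointer passes just above it: in line means that the two coincide as seen from above.
- damper_ring (a joint): Angle of ring and lever, rad: 0 closed, 1.6 fully open. The lever lies at the extractor's local angle pi + 0.8 - value about the damper axis, so the value grows as the lever goes clockwise seen from above, from the extractor's right (-y) across its front (-x) to its left (+y). Starts at 0 to 0.4. Held by friction, no spring.
- rider (a joint): Place of the red rider on the same scale and in the same sense as damper_ring: the lever is at the rider when both values agree. Anywhere from 0.7 to 1.3. Clamped by friction.
- rocker_green (a point): Centre of the top face of the rocker's green half, the raised half when off, about 121 mm above the worktop, 14 mm from the pivot line. The rocker is 26 mm (extractor's x) by 45 mm (y), green half to the extractor's left (+y), black half to its right, in a black bezel on the sloping strip.
- rocker (a joint): Rocker angle, rad: 0 off (green half up), 0.40 fully on (green half down). Takes about 4 N pressed down on the green half, whose centre goes down some 6 mm; no spring, it stays where it is left.
- roller: Ink roller (brayer) with red handle and black roller, 108 x 168 x 53 mm, lying loose to the left of the extractor; bystander. Origin: centre of its underside.
- jar: Black ink jar with a white label, 74 mm diameter, 83 mm tall, standing loose to the right of the extractor; bystander. Origin: centre of its underside.
- dropper: Brown dropper bottle, 34 mm diameter, 102 mm tall, standing loose to the right of the extractor; bystander. Origin: centre of its underside.

How it is judged:
By the outcome, as a careful person would: the job done as asked, in the order asked, and still so for the second after the job is handed in, with the robot touching nothing.
It also fails if it takes over 54 s, if anything falls off the work surface, if the arm or the gripper's body presses on something with over 40 N, if the wrist force passes 120 N, or if a joint passes its speed limit or range.

## Working session

There is one attempt and no reset: what is moved stays moved. The work goes in short steps, Python scripts to look and compute and a shell command to move; the robot and the scene stay as the last step left them, time stands still between calls to the robot, and variables do not carry over. Pictures are saved under pics/ and viewed, at most 10 in all, crops included, and the job is handed in when it is done.

```bash
mkdir -p pics; ls
python3 - <<'E'
from plant import ctrl, optics
import cv2,numpy as np
s=ctrl.get_state();print(s)
for n in("side","top"):
    c=optics.read_camera(n);cv2.imwrite(f"pics/{n}0.png",c["color"]);print(n,c["K"].tolist(),c["R"].round(4).tolist(),c["t"], (-c["R"].T@c["t"]).round(3))
E
```

```text
pics
{'time': 0.0, 'qpos': array([-1.43798107e+00,  2.87200043e-01,  1.57820474e+00, -3.08378796e-05,
        1.27860185e+00, -1.49991138e-01]), 'dq': array([-0.00041414, -0.00013894,  0.00012041,  0.00052728,  0.00198208,
        0.00079007]), 'joint_efforts': array([ 1.67462240e-03, -4.05979908e+01, -2.92622834e+01, -5.53748680e-05,
        5.82168315e-03,  4.93979897e-06]), 'eef_pos': array([ 0.18829705, -0.6475061 ,  0.22990925]), 'tcp_rot': array([ 9.90017865e-01,  1.40936757e-01, -4.39407110e-06, -1.20706943e-03]), 'contact_force': array([ 0.27836658, -0.59492478,  0.37375613]), 'wrist_torque': array([0.01930531, 0.03013201, 0.02000642]), 'finger_force': 0.0, 'opening': 1.0011634659866038}
side [[562.9692826042728, 0.0, 317.14515351245484], [0.0, 562.9692826042728, 228.84775239013368], [0.0, 0.0, 1.0]] [[0.9289, 0.3704, -0.0032], [0.3054, -0.7708, -0.5591], [-0.2096, 0.5184, -0.8291]] [-0.53806322 -0.09430047  1.40169711] [ 0.822 -0.6    1.108]
top [[613.4881097455606, 0.0, 317.8601217334108], [0.0, 613.4881097455606, 236.3962705899601], [0.0, 0.0, 1.0]] [[-0.0005, -0.9999, -0.0137], [-0.9819, 0.0031, -0.1892], [0.1893, 0.0133, -0.9818]] [0.04433548 0.58486389 1.1573607 ] [0.355 0.027 1.248]
```

View pics/top0.png

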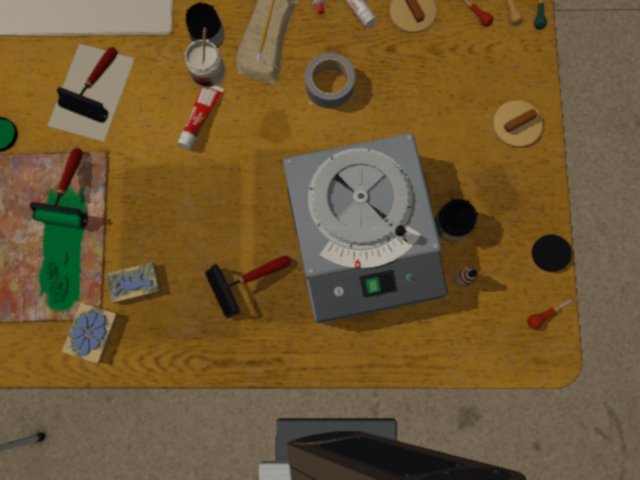

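View pics/side0.png

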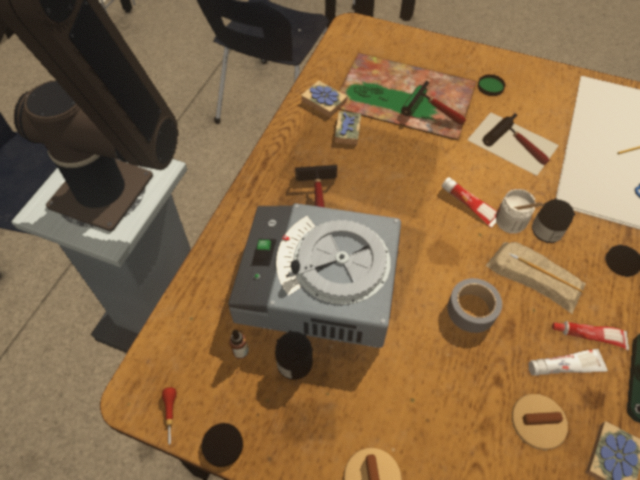

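The top view shows the damper hub near (361,196), the knob near (400,231), the red rider near (358,263) and green rocker half near (374,286). The side view shows the same things at about (342,257), (295,267), (287,239) and (264,244). Next I'll enlarge both and measure them.

```bash
cat > h.py <<'E'
import numpy as np,cv2
from plant import ctrl, optics
def ray(c,p):
    d=c["R"].T@np.linalg.solve(c["K"],[p[0],p[1],1.]);return -c["R"].T@c["t"],d
def plane(c,p,z):
    o,d=ray(c,p);return o+d*(z-o[2])/d[2]
def tri(c1,p1,c2,p2):
    A=[];b=[]
    for c,p in((c1,p1),(c2,p2)):
        o,d=ray(c,p);d/=np.linalg.norm(d);M=np.eye(3)-np.outer(d,d);A.append(M);b.append(M@o)
    return np.linalg.solve(sum(A),sum(b))
def blob(im,lo,hi,box):
    x0,y0,x1,y1=box;hsv=cv2.cvtColor(im[y0:y1,x0:x1],cv2.COLOR_BGR2HSV)
    m=cv2.inRange(hsv,np.array(lo),np.array(hi));n,l,s,ce=cv2.connectedComponentsWithStats(m)
    if n<2:return None
    i=1+np.argmax(s[1:,4]);return ce[i]+[x0,y0],s[i].tolist()
E
python3 - <<'E'
from h import *
t=optics.read_camera("top");s=optics.read_camera("side")
B={"top":(335,245,385,300),"side":(245,225,305,262)}
T={}
for n,c in(("top",t),("side",s)):
    b=B[n];kb=(385,215,420,245) if n=="top" else (286,255,305,278)
    T[n]=[blob(c["color"],(0,120,80),(10,255,255),b),blob(c["color"],(45,100,60),(85,255,255),b),blob(c["color"],(0,0,0),(180,255,45),kb)]
    print(n,T[n])
for nm,i,z in(("rider",0,.126),("green",1,.121),("knob",2,.176)):
    a,b=T["top"][i],T["side"][i]
    if a is not None: print(nm,"plane",plane(t,a[0],z).round(4), "side",plane(s,b[0],z).round(4) if b else None,"tri",tri(t,a[0],s,b[0]).round(4) if b else None)
print("hub",tri(t,(361,196.5),s,(342,257)),plane(t,(361,196.5),.139))
cr=np.hstack([cv2.resize(t["color"][125:325,280:455],None,fx=2.28,fy=2.99),cv2.resize(s["color"][200:350,225:405],None,fx=2.2,fy=2.2)][:1])
a=cv2.resize(t["color"][130:325,280:450],None,fx=3,fy=3,interpolation=3)
cv2.imwrite("pics/ct.png",a);cv2.imwrite("pics/cs.png",cv2.resize(s["color"][200:350,225:405],None,fx=4,fy=4,interpolation=3))
E
```

```text
top [(array([356.91666667, 261.83333333]), [20, 15, 5, 4, 12]), (array([372.45714286, 284.57142857]), [31, 32, 15, 16, 140]), (array([400.07142857, 230.54285714]), [11, 11, 9, 10, 70])]
side [(array([285.84615385, 238.23076923]), [38, 12, 6, 3, 13]), (array([264.77777778, 245.67901235]), [12, 15, 14, 10, 81]), (array([294., 268.]), [8, 13, 1, 1, 1])]
rider plane [ 0.5234 -0.0297  0.126 ] side [ 0.5224 -0.0321  0.126 ] tri [ 0.5228 -0.0305  0.1244]
green plane [ 0.4818 -0.058   0.121 ] side [ 0.4876 -0.0622  0.121 ] tri [ 0.4837 -0.0581  0.1122]
knob plane [ 0.572  -0.1046  0.176 ] side [ 0.5792 -0.1174  0.176 ] tri [ 0.575  -0.1074  0.1576]
hub [ 0.64700725 -0.03761573  0.13422985] [ 0.64437584 -0.03822205  0.139     ]
```

View pics/ct.png

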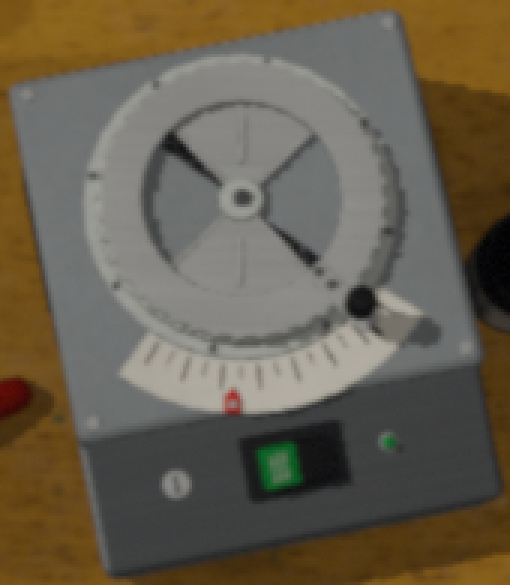

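View pics/cs.png

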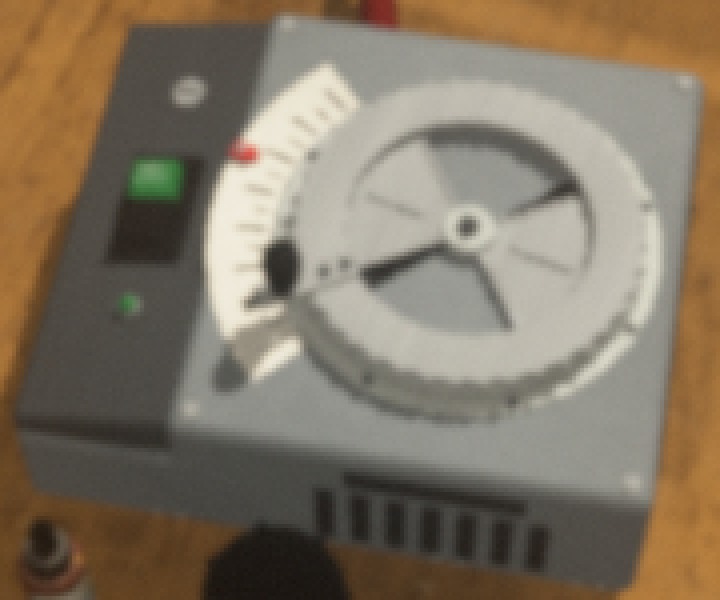

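Top crop: hub at full-image (360.7,196), knob top (400,230), rider (357.5,262), green half (373,285). The cabinet is yawed about +0.2 rad. The side crop agrees: knob radius 99 mm, rider value about 1.07, lever about 0.26. I'll shut the fingers and fly to a point behind the knob.

```bash
python3 -m creep '[{"x":26.8,"y":-18.9,"grip":0},{"x":26.8,"y":-18.9,"grip":0},{"x":26.8,"y":-18.9,"grip":0},{"x":26.8,"y":-18.9,"grip":0},{"x":26.8,"y":-18.9,"grip":0},{"x":26.8,"y":-18.9,"grip":0},{"x":26.8,"y":-18.9,"grip":0},{"x":26.8,"y":-18.9,"grip":0},{"x":26.8,"y":-18.9,"grip":0},{"x":26.8,"y":-18.9,"grip":0}]' 20
python3 -m creep '[{"x":26.8,"y":-18.9,"grip":0},{"x":26.8,"y":-18.9,"grip":0},{"x":26.8,"y":-18.9,"grip":0},{"x":26.8,"y":-18.9,"grip":0},{"x":26.8,"y":-18.9,"grip":0},{"x":26.8,"y":-18.9,"grip":0},{"x":26.8,"y":-18.9,"grip":0},{"x":26.8,"y":-18.9,"grip":0},{"x":26.8,"y":-18.9,"grip":0},{"x":26.8,"y":-18.9,"grip":0}]'
python3 -m creep '[{"rz":-5.8,"grip":0},{"rz":-5.8,"grip":0},{"rz":-5.8,"grip":0},{"rz":-5.8,"grip":0},{"rz":-5.8,"grip":0},{"rz":-5.8,"grip":0},{"rz":-5.8,"grip":0},{"rz":-5.8,"grip":0},{"rz":-5.8,"grip":0},{"rz":-5.8,"grip":0}]'
python3 -m creep '[{"rz":-5.8,"grip":0},{"rz":-5.8,"grip":0},{"rz":-5.8,"grip":0},{"rz":-5.8,"grip":0},{"rz":-5.8,"grip":0},{"rz":-5.8,"grip":0},{"rz":-5.8,"grip":0},{"rz":-5.8,"grip":0},{"rz":-5.8,"grip":0},{"rz":-5.8,"grip":0}]'
python3 - <<'E'
from h import *
from scipy.spatial.transform import Rotation as R
s=ctrl.get_state();M=R.from_quat(s["tcp_rot"]).as_matrix()
print(s["time"],s["eef_pos"],s["opening"],np.degrees(np.arctan2(M[1,0],M[0,0])))
print("axis in tool",M.T@(np.array([.645,-.0378,.139])-s["eef_pos"])*1e3)
print("knob in tool",M.T@(np.array([.572,-.1046,.176])-s["eef_pos"])*1e3)
c=optics.read_camera("side");cv2.imwrite("pics/s2.png",c["color"])
E
```

```text
0.2 [ 0.18831136 -0.64776611  0.23041767] 0.9974825135957226 16.200208035236884
axis in tool [ 608.71186848 -458.19153631   92.25368161]
knob in tool [ 519.98181108 -414.46735311   55.16712451]$[0]: bad value
$[0]: bad value
$[0]: bad value
$[0]: bad value
```

View pics/s2.png

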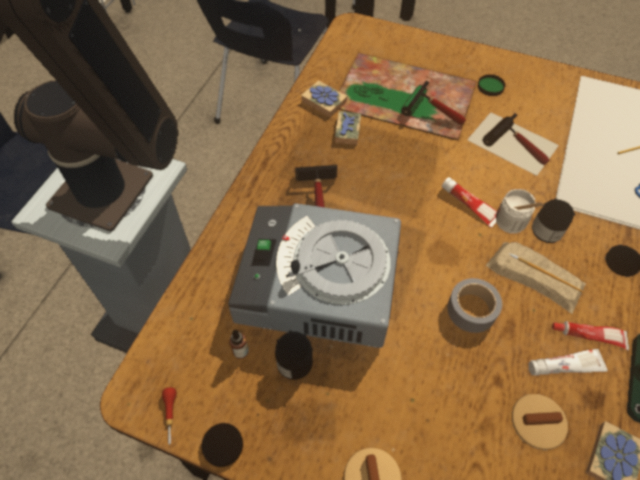

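The picture is unchanged because the rows were refused; they probably need every key.

```bash
python3 -m creep '[{"x":26.8,"y":-18.9,"z":0,"rx":0,"ry":0,"rz":0,"grip":0},{"x":26.8,"y":-18.9,"z":0,"rx":0,"ry":0,"rz":0,"grip":0},{"x":26.8,"y":-18.9,"z":0,"rx":0,"ry":0,"rz":0,"grip":0},{"x":26.8,"y":-18.9,"z":0,"rx":0,"ry":0,"rz":0,"grip":0},{"x":26.8,"y":-18.9,"z":0,"rx":0,"ry":0,"rz":0,"grip":0},{"x":26.8,"y":-18.9,"z":0,"rx":0,"ry":0,"rz":0,"grip":0},{"x":26.8,"y":-18.9,"z":0,"rx":0,"ry":0,"rz":0,"grip":0},{"x":26.8,"y":-18.9,"z":0,"rx":0,"ry":0,"rz":0,"grip":0},{"x":26.8,"y":-18.9,"z":0,"rx":0,"ry":0,"rz":0,"grip":0},{"x":26.8,"y":-18.9,"z":0,"rx":0,"ry":0,"rz":0,"grip":0}]' 20
```

```text
time: 1.08
eef_pos: [0.3937, -0.3904, 0.2313]
tcp_rot: [0.99, 0.141, 0.0, 0.0]
contact_force: [0.7, -1.6, -0.8]
opening: -0.002
finger_force: 0.0
```

```bash
python3 -m creep '[{"x":26.8,"y":-18.9,"z":0,"rx":0,"ry":0,"rz":0,"grip":0},{"x":26.8,"y":-18.9,"z":0,"rx":0,"ry":0,"rz":0,"grip":0},{"x":26.8,"y":-18.9,"z":0,"rx":0,"ry":0,"rz":0,"grip":0},{"x":26.8,"y":-18.9,"z":0,"rx":0,"ry":0,"rz":0,"grip":0},{"x":26.8,"y":-18.9,"z":0,"rx":0,"ry":0,"rz":0,"grip":0},{"x":26.8,"y":-18.9,"z":0,"rx":0,"ry":0,"rz":0,"grip":0},{"x":26.8,"y":-18.9,"z":0,"rx":0,"ry":0,"rz":0,"grip":0},{"x":26.8,"y":-18.9,"z":0,"rx":0,"ry":0,"rz":0,"grip":0},{"x":26.8,"y":-18.9,"z":0,"rx":0,"ry":0,"rz":0,"grip":0},{"x":26.8,"y":-18.9,"z":0,"rx":0,"ry":0,"rz":0,"grip":0}]' &&
python3 -m creep '[{"x":0,"y":0,"z":0,"rx":0,"ry":0,"rz":-5.8,"grip":0},{"x":0,"y":0,"z":0,"rx":0,"ry":0,"rz":-5.8,"grip":0},{"x":0,"y":0,"z":0,"rx":0,"ry":0,"rz":-5.8,"grip":0},{"x":0,"y":0,"z":0,"rx":0,"ry":0,"rz":-5.8,"grip":0},{"x":0,"y":0,"z":0,"rx":0,"ry":0,"rz":-5.8,"grip":0},{"x":0,"y":0,"z":0,"rx":0,"ry":0,"rz":-5.8,"grip":0},{"x":0,"y":0,"z":0,"rx":0,"ry":0,"rz":-5.8,"grip":0},{"x":0,"y":0,"z":0,"rx":0,"ry":0,"rz":-5.8,"grip":0},{"x":0,"y":0,"z":0,"rx":0,"ry":0,"rz":-5.8,"grip":0},{"x":0,"y":0,"z":0,"rx":0,"ry":0,"rz":-5.8,"grip":0}]' &&
python3 -m creep '[{"x":0,"y":0,"z":0,"rx":0,"ry":0,"rz":-5.8,"grip":0},{"x":0,"y":0,"z":0,"rx":0,"ry":0,"rz":-5.8,"grip":0},{"x":0,"y":0,"z":0,"rx":0,"ry":0,"rz":-5.8,"grip":0},{"x":0,"y":0,"z":0,"rx":0,"ry":0,"rz":-5.8,"grip":0},{"x":0,"y":0,"z":0,"rx":0,"ry":0,"rz":-5.8,"grip":0},{"x":0,"y":0,"z":0,"rx":0,"ry":0,"rz":-5.8,"grip":0},{"x":0,"y":0,"z":0,"rx":0,"ry":0,"rz":-5.8,"grip":0},{"x":0,"y":0,"z":0,"rx":0,"ry":0,"rz":-5.8,"grip":0},{"x":0,"y":0,"z":0,"rx":0,"ry":0,"rz":-5.8,"grip":0},{"x":0,"y":0,"z":0,"rx":0,"ry":0,"rz":-5.8,"grip":0}]'
cat > st.py <<'E'
from h import *
from scipy.spatial.transform import Rotation as R
s=ctrl.get_state();M=R.from_quat(s["tcp_rot"]).as_matrix()
print(s["time"],s["eef_pos"],s["contact_force"].round(1),np.degrees(np.arctan2(M[1,0],M[0,0])))
for n,p in(("axis",[.645,-.0378,.139]),("knob0",[.572,-.1046,.176]),("rider",[.5232,-.0305,.126]),("green",[.483,-.058,.121])):
    print(n,"in tool",(M.T@(np.array(p)-s["eef_pos"])*1e3).round(1))
E
python3 st.py
```

```text
time: 1.92
eef_pos: [0.5984, -0.1341, 0.2313]
tcp_rot: [0.99, 0.141, 0.0, 0.0]
contact_force: [0.3, -0.1, 0.7]
opening: -0.0
finger_force: 0.0
time: 2.75
eef_pos: [0.5975, -0.1356, 0.2312]
tcp_rot: [0.796, 0.605, -0.0, -0.0]
contact_force: [0.3, -0.0, -0.7]
opening: 0.004
finger_force: 0.0
time: 3.58
eef_pos: [0.5975, -0.1356, 0.2312]
tcp_rot: [0.403, 0.915, -0.0, -0.0]
contact_force: [-0.5, 0.5, 0.2]
opening: 0.002
finger_force: 0.0
3.5833 [ 0.5974948  -0.1355671   0.23116037] [-0.5  0.5  0.2] 132.49049003933058
axis in tool [ 40.  101.1  92.2]
knob0 in tool [40.   2.1 55.2]
rider in tool [127.6  16.2 105.2]
green in tool [134.5 -32.  110.2]
```

```bash
python3 -m creep '[{"x":0,"y":0,"z":8,"rx":0,"ry":0,"rz":0,"grip":0},{"x":0,"y":0,"z":8,"rx":0,"ry":0,"rz":0,"grip":0},{"x":0,"y":0,"z":8,"rx":0,"ry":0,"rz":0,"grip":0},{"x":0,"y":0,"z":8,"rx":0,"ry":0,"rz":0,"grip":0},{"x":0,"y":0,"z":8,"rx":0,"ry":0,"rz":0,"grip":0},{"x":0,"y":0,"z":8,"rx":0,"ry":0,"rz":0,"grip":0},{"x":0,"y":0,"z":8,"rx":0,"ry":0,"rz":0,"grip":0},{"x":0,"y":0,"z":8,"rx":0,"ry":0,"rz":0,"grip":0},{"x":0,"y":0,"z":8,"rx":0,"ry":0,"rz":0,"grip":0},{"x":0,"y":0,"z":8,"rx":0,"ry":0,"rz":0,"grip":0}]' &&
python3 -m creep '[{"x":3.55,"y":-1.33,"z":0,"rx":0,"ry":0,"rz":2,"grip":0},{"x":3.55,"y":-1.33,"z":0,"rx":0,"ry":0,"rz":2,"grip":0},{"x":3.55,"y":-1.33,"z":0,"rx":0,"ry":0,"rz":2,"grip":0},{"x":3.55,"y":-1.33,"z":0,"rx":0,"ry":0,"rz":2,"grip":0},{"x":3.55,"y":-1.33,"z":0,"rx":0,"ry":0,"rz":2,"grip":0},{"x":3.55,"y":-1.33,"z":0,"rx":0,"ry":0,"rz":2,"grip":0},{"x":3.55,"y":-1.33,"z":0,"rx":0,"ry":0,"rz":2,"grip":0},{"x":3.55,"y":-1.33,"z":0,"rx":0,"ry":0,"rz":2,"grip":0},{"x":3.55,"y":-1.33,"z":0,"rx":0,"ry":0,"rz":2,"grip":0},{"x":3.55,"y":-1.33,"z":0,"rx":0,"ry":0,"rz":2,"grip":0}]' && python3 st.py
python3 - <<'E'
from h import *
t=optics.read_camera("top");s=optics.read_camera("side")
a=cv2.resize(t["color"][170:300,310:450],None,fx=3,fy=3);b=cv2.resize(s["color"][170:300,225:355],None,fx=3,fy=3)
cv2.imwrite("pics/p3.png",np.hstack([a,b]))
E
```

```text
time: 4.42
eef_pos: [0.5976, -0.1356, 0.1505]
tcp_rot: [0.405, 0.914, -0.0, -0.0]
contact_force: [-0.2, 1.1, 0.7]
opening: -0.001
finger_force: 0.0
time: 5.25
eef_pos: [0.5676, -0.114, 0.151]
tcp_rot: [0.558, 0.83, -0.0, 0.001]
contact_force: [2.2, -1.4, -1.2]
opening: 0.002
finger_force: 1.3
5.25 [ 0.56762497 -0.11401195  0.15101898] [ 2.2 -1.4 -1.2] 112.09670497049454
axis in tool [ 41.5 100.3  12. ]
knob0 in tool [  7.    7.6 -25. ]
rider in tool [94.1 -9.8 24.8]
green in tool [ 83.8 -57.4  29.8]
```

View pics/p3.png

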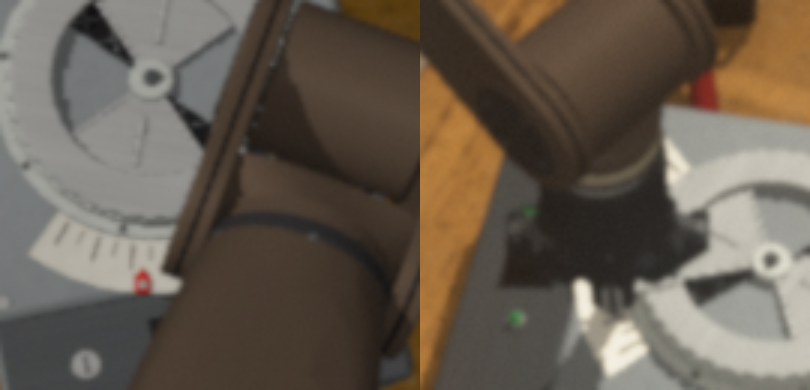

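In the top crop the rider is still visible at (142,285). The arm hides the knob, but a 2.6 N force shows contact. I'll keep going along the arc and stop a few degrees short.

```bash
python3 -m creep '[{"x":3.55,"y":-1.33,"z":0,"rx":0,"ry":0,"rz":2,"grip":0},{"x":3.55,"y":-1.33,"z":0,"rx":0,"ry":0,"rz":2,"grip":0},{"x":3.55,"y":-1.33,"z":0,"rx":0,"ry":0,"rz":2,"grip":0},{"x":3.55,"y":-1.33,"z":0,"rx":0,"ry":0,"rz":2,"grip":0},{"x":3.55,"y":-1.33,"z":0,"rx":0,"ry":0,"rz":2,"grip":0},{"x":3.55,"y":-1.33,"z":0,"rx":0,"ry":0,"rz":2,"grip":0},{"x":3.55,"y":-1.33,"z":0,"rx":0,"ry":0,"rz":2,"grip":0},{"x":3.55,"y":-1.33,"z":0,"rx":0,"ry":0,"rz":2,"grip":0},{"x":3.55,"y":-1.33,"z":0,"rx":0,"ry":0,"rz":2,"grip":0},{"x":3.55,"y":-1.33,"z":0,"rx":0,"ry":0,"rz":2,"grip":0}]' && python3 -m creep '[{"x":3.55,"y":-1.33,"z":0,"rx":0,"ry":0,"rz":2,"grip":0},{"x":3.55,"y":-1.33,"z":0,"rx":0,"ry":0,"rz":2,"grip":0},{"x":3.55,"y":-1.33,"z":0,"rx":0,"ry":0,"rz":2,"grip":0},{"x":3.55,"y":-1.33,"z":0,"rx":0,"ry":0,"rz":2,"grip":0},{"x":3.55,"y":-1.33,"z":0,"rx":0,"ry":0,"rz":2,"grip":0},{"x":3.55,"y":-1.33,"z":0,"rx":0,"ry":0,"rz":2,"grip":0},{"x":3.55,"y":-1.33,"z":0,"rx":0,"ry":0,"rz":2,"grip":0},{"x":0,"y":0,"z":0,"rx":0,"ry":0,"rz":0,"grip":0},{"x":0,"y":0,"z":0,"rx":0,"ry":0,"rz":0,"grip":0},{"x":0,"y":0,"z":0,"rx":0,"ry":0,"rz":0,"grip":0}]' && python3 st.py
python3 - <<'E'
from h import *
t=optics.read_camera("top");s=optics.read_camera("side")
a=cv2.resize(t["color"][170:300,310:450],None,fx=3,fy=3);b=cv2.resize(s["color"][170:300,225:355],None,fx=3,fy=3)
cv2.imwrite("pics/p4.png",np.hstack([a,b]))
E
```

```text
time: 6.18
eef_pos: [0.546, -0.0828, 0.1511]
tcp_rot: [0.694, 0.72, -0.001, 0.0]
contact_force: [-0.8, -2.9, 0.2]
opening: 0.003
finger_force: 1.5
time: 7.02
eef_pos: [0.5383, -0.0568, 0.151]
tcp_rot: [0.776, 0.631, -0.0, -0.0]
contact_force: [-2.1, -2.0, -0.6]
opening: -0.001
finger_force: 1.1
7.0167 [ 0.53826467 -0.05679797  0.15099372] [-2.1 -2.  -0.6] 78.2687005164816
axis in tool [ 40.3 100.7  11.9]
knob0 in tool [-40.   42.7 -25. ]
rider in tool [ 22.7 -20.1  25. ]
green in tool [-12.4 -53.8  30.1]
```

View pics/p4.png

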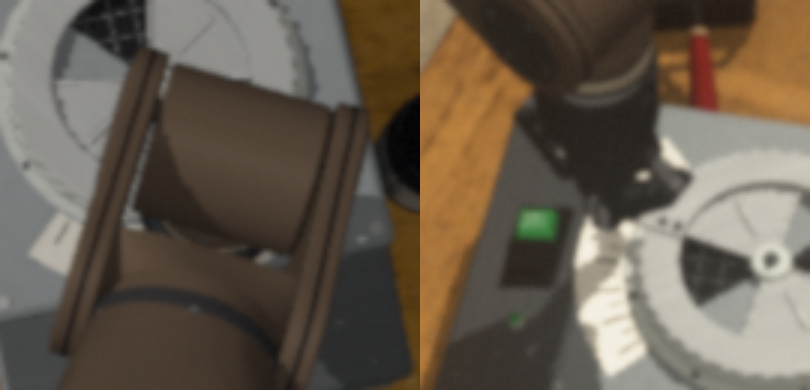

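The side crop shows the finger behind the knob near (600,220) and the rocker clear. I'll back off, lift and swing right to get a clean look.

```bash
python3 -m creep '[{"x":-10,"y":0,"z":0,"rx":0,"ry":0,"rz":0,"grip":0},{"x":-10,"y":0,"z":0,"rx":0,"ry":0,"rz":0,"grip":0},{"x":0,"y":0,"z":-25,"rx":0,"ry":0,"rz":0,"grip":0},{"x":0,"y":0,"z":-25,"rx":0,"ry":0,"rz":0,"grip":0},{"x":-30,"y":0,"z":-20,"rx":0,"ry":0,"rz":0,"grip":0},{"x":-40,"y":0,"z":0,"rx":0,"ry":0,"rz":0,"grip":0},{"x":-40,"y":0,"z":0,"rx":0,"ry":0,"rz":0,"grip":0},{"x":-40,"y":0,"z":0,"rx":0,"ry":0,"rz":0,"grip":0},{"x":-40,"y":0,"z":0,"rx":0,"ry":0,"rz":0,"grip":0},{"x":-40,"y":0,"z":0,"rx":0,"ry":0,"rz":0,"grip":0}]'
python3 - <<'E'
from h import *
t=optics.read_camera("top");s=optics.read_camera("side")
cv2.imwrite("pics/t5.png",t["color"]);cv2.imwrite("pics/s5.png",s["color"])
a=cv2.resize(t["color"][215:285,320:420],None,fx=8,fy=8,interpolation=2);b=cv2.resize(s["color"][210:290,265:365],None,fx=6,fy=6,interpolation=2)
cv2.imwrite("pics/p5.png",a)
for n,c,bx,kb in(("top",t,(335,245,385,280),(340,220,390,255)),("side",s,(275,225,305,262),(270,228,310,278))):
  print(n,blob(c["color"],(0,110,70),(10,255,255),bx),blob(c["color"],(0,0,0),(180,255,50),kb))
E
```

```text
time: 7.95
eef_pos: [0.4869, -0.3039, 0.2219]
tcp_rot: [0.776, 0.631, 0.001, 0.001]
contact_force: [0.7, 0.2, -0.1]
opening: -0.001
finger_force: 0.0
top (array([356.92307692, 264.        ]), [20, 15, 5, 8, 26]) (array([369.08791209, 222.58241758]), [22, 0, 19, 7, 91])
side (array([285. , 238.1]), [8, 12, 5, 3, 10]) (array([295.14285714, 237.21428571]), [24, 7, 4, 6, 14])
```

View pics/p5.png

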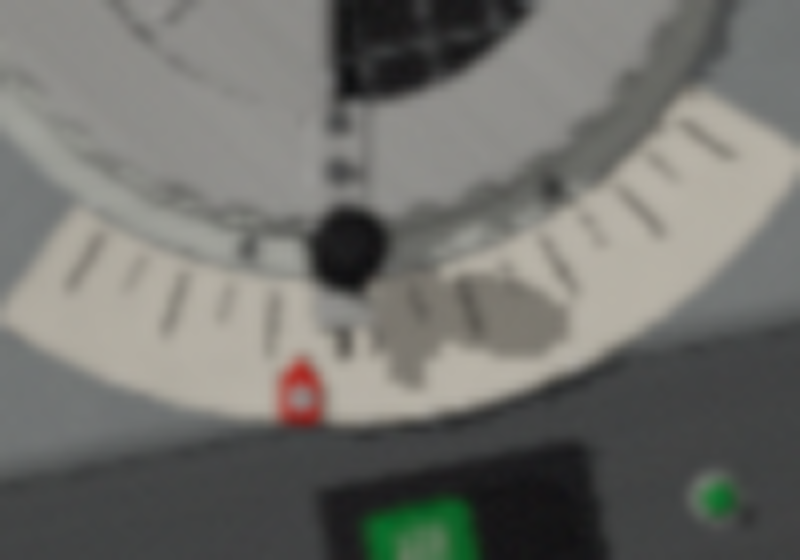

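The top crop shows the pointer tip at about (343,358), the rider's inner point at (302,358) and the knob top at (347,245). The lever is a few degrees short of the rider, as planned.

Run:
```python
from h import *
t=optics.read_camera("top")
f=lambda x,y:((x+.5)/8-.5+320,(y+.5)/8-.5+215)
A=np.array([.645,-.0378])
P={}
for n,p,z in(("ptr",(343,358),.138),("rid_in",(302,358),.126),("rid_c",(301,395),.126),("knob",(347,245),.176)):
    X=plane(t,f(*p),z)[:2];d=X-A;P[n]=X;print(n,X.round(4),"r",np.hypot(*d).round(4),"deg",round(np.degrees(np.arctan2(d[1],d[0]))%360,2))
# ring outline fit: outer ring edge unavailable -> hub by bright/dark blob
g=cv2.cvtColor(t["color"],cv2.COLOR_BGR2GRAY)[189:204,353:369]
c=cv2.connectedComponentsWithStats((g>185).astype(np.uint8));print(g.max(),c[2],c[3]+[353,189])
h=cv2.HoughCircles(cv2.resize(cv2.cvtColor(t["color"],cv2.COLOR_BGR2GRAY)[140:260,300:425],None,fx=4,fy=4),cv2.HOUGH_GRADIENT,1,100,param1=80,param2=25,minRadius=120,maxRadius=220)
print(h/4+np.array([300,140,0]) if h is not None else None)
```

```text
ptr [ 0.5263 -0.0393] r 0.1187 deg 180.71
rid_in [ 0.5281 -0.0305] r 0.1171 deg 176.44
rid_c [ 0.5195 -0.0302] r 0.1257 deg 176.53
knob [ 0.5457 -0.0382] r 0.0993 deg 180.26
160 [[  0   0  16  15 240]] [[360.5 196. ]]
None
```

```bash
python3 -m creep '[{"x":40,"y":0,"z":0,"rx":0,"ry":0,"rz":0,"grip":0},{"x":40,"y":0,"z":0,"rx":0,"ry":0,"rz":0,"grip":0},{"x":40,"y":0,"z":0,"rx":0,"ry":0,"rz":0,"grip":0},{"x":40,"y":0,"z":0,"rx":0,"ry":0,"rz":0,"grip":0},{"x":40,"y":0,"z":0,"rx":0,"ry":0,"rz":0,"grip":0},{"x":30,"y":0,"z":20,"rx":0,"ry":0,"rz":0,"grip":0},{"x":0,"y":0,"z":25,"rx":0,"ry":0,"rz":0,"grip":0},{"x":0,"y":0,"z":25,"rx":0,"ry":0,"rz":0,"grip":0},{"x":0,"y":0,"z":0,"rx":0,"ry":0,"rz":0,"grip":0},{"x":8,"y":0,"z":0,"rx":0,"ry":0,"rz":0,"grip":0}]' && python3 -m creep '[{"x":4,"y":0,"z":0,"rx":0,"ry":0,"rz":0,"grip":0},{"x":3,"y":0,"z":0,"rx":0,"ry":0,"rz":0,"grip":0},{"x":2,"y":0,"z":0,"rx":0,"ry":0,"rz":0,"grip":0},{"x":1.5,"y":0,"z":0,"rx":0,"ry":0,"rz":0,"grip":0},{"x":1.5,"y":0,"z":0,"rx":0,"ry":0,"rz":0,"grip":0},{"x":1.48,"y":-0.58,"z":0,"rx":0,"ry":0,"rz":0.84,"grip":0},{"x":1.48,"y":-0.58,"z":0,"rx":0,"ry":0,"rz":0.84,"grip":0},{"x":1.48,"y":-0.58,"z":0,"rx":0,"ry":0,"rz":0.84,"grip":0},{"x":1.48,"y":-0.58,"z":0,"rx":0,"ry":0,"rz":0.84,"grip":0},{"x":1.48,"y":-0.58,"z":0,"rx":0,"ry":0,"rz":0.84,"grip":0}]' && python3 -m creep '[{"x":0,"y":0,"z":0,"rx":0,"ry":0,"rz":0,"grip":0},{"x":0,"y":0,"z":0,"rx":0,"ry":0,"rz":0,"grip":0},{"x":-10,"y":0,"z":0,"rx":0,"ry":0,"rz":0,"grip":0},{"x":-10,"y":0,"z":0,"rx":0,"ry":0,"rz":0,"grip":0},{"x":0,"y":0,"z":-25,"rx":0,"ry":0,"rz":0,"grip":0},{"x":0,"y":0,"z":-25,"rx":0,"ry":0,"rz":0,"grip":0},{"x":-30,"y":0,"z":-20,"rx":0,"ry":0,"rz":0,"grip":0},{"x":-40,"y":0,"z":0,"rx":0,"ry":0,"rz":0,"grip":0},{"x":-40,"y":0,"z":0,"rx":0,"ry":0,"rz":0,"grip":0},{"x":-40,"y":0,"z":0,"rx":0,"ry":0,"rz":0,"grip":0}]' && python3 -m creep '[{"x":-40,"y":0,"z":0,"rx":0,"ry":0,"rz":0,"grip":0},{"x":-40,"y":0,"z":0,"rx":0,"ry":0,"rz":0,"grip":0},{"x":0,"y":0,"z":0,"rx":0,"ry":0,"rz":0,"grip":0},{"x":0,"y":0,"z":0,"rx":0,"ry":0,"rz":0,"grip":0},{"x":0,"y":0,"z":0,"rx":0,"ry":0,"rz":0,"grip":0},{"x":0,"y":0,"z":0,"rx":0,"ry":0,"rz":0,"grip":0},{"x":0,"y":0,"z":0,"rx":0,"ry":0,"rz":0,"grip":0},{"x":0,"y":0,"z":0,"rx":0,"ry":0,"rz":0,"grip":0},{"x":0,"y":0,"z":0,"rx":0,"ry":0,"rz":0,"grip":0},{"x":0,"y":0,"z":0,"rx":0,"ry":0,"rz":0,"grip":0}]'
python3 - <<'E'
from h import *
t=optics.read_camera("top")
cv2.imwrite("pics/p6.png",cv2.resize(t["color"][225:295,320:420],None,fx=8,fy=8,interpolation=2))
E
```

```text
time: 8.93
eef_pos: [0.5351, -0.0677, 0.1502]
tcp_rot: [0.776, 0.631, -0.001, -0.001]
contact_force: [0.1, -1.1, 0.8]
opening: 0.0
finger_force: 0.0
time: 9.77
eef_pos: [0.5377, -0.0489, 0.1515]
tcp_rot: [0.799, 0.601, 0.0, 0.0]
contact_force: [0.3, -2.2, 2.2]
opening: -0.005
finger_force: 1.2
time: 10.6
eef_pos: [0.4897, -0.2137, 0.2216]
tcp_rot: [0.798, 0.602, 0.0, 0.0]
contact_force: [1.1, -0.5, -0.5]
opening: 0.004
finger_force: 0.0
time: 11.43
eef_pos: [0.469, -0.2883, 0.2214]
tcp_rot: [0.798, 0.602, 0.0, 0.0]
contact_force: [1.2, -0.2, 0.5]
opening: -0.003
finger_force: 0.0
```

View pics/p6.png

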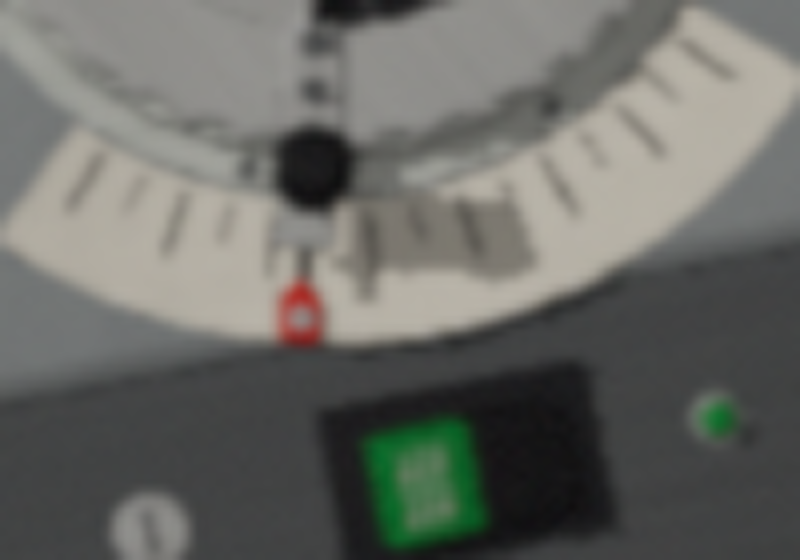

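The pointer tip is at (303,278) and the rider's point at (301,280). Parallax (12 mm height difference) should put the pointer about 3 crop px to the right, so they line up within about 0.3°. Next, the rocker: I'll tilt the finger to match the strip slope, with its left edge lowest.

```bash
python3 -m creep '[{"x":0,"y":0,"z":0,"rx":0,"ry":0,"rz":6.96,"grip":0},{"x":0,"y":0,"z":0,"rx":0,"ry":0,"rz":6.96,"grip":0},{"x":0,"y":0,"z":0,"rx":0,"ry":0,"rz":6.96,"grip":0},{"x":0,"y":0,"z":0,"rx":0,"ry":0,"rz":6.96,"grip":0},{"x":0,"y":0,"z":0,"rx":0,"ry":0,"rz":6.96,"grip":0},{"x":0,"y":0,"z":0,"rx":0,"ry":0,"rz":6.96,"grip":0},{"x":0,"y":0,"z":0,"rx":0,"ry":0,"rz":6.96,"grip":0},{"x":0,"y":0,"z":0,"rx":0,"ry":0,"rz":6.96,"grip":0},{"x":0,"y":0,"z":0,"rx":0,"ry":0,"rz":6.96,"grip":0},{"x":0,"y":0,"z":0,"rx":0,"ry":0,"rz":0,"grip":0}]' && python3 -m creep '[{"x":0,"y":0,"z":0,"rx":0,"ry":4.8,"rz":0,"grip":0},{"x":0,"y":0,"z":0,"rx":0,"ry":4.8,"rz":0,"grip":0},{"x":0,"y":0,"z":0,"rx":0,"ry":4.7,"rz":0,"grip":0},{"x":0,"y":0,"z":0,"rx":-5,"ry":0,"rz":0,"grip":0},{"x":0,"y":0,"z":0,"rx":-5,"ry":0,"rz":0,"grip":0},{"x":0,"y":0,"z":0,"rx":-5,"ry":0,"rz":0,"grip":0},{"x":0,"y":0,"z":0,"rx":-5,"ry":0,"rz":0,"grip":0},{"x":0,"y":0,"z":0,"rx":-4,"ry":0,"rz":0,"grip":0},{"x":0,"y":0,"z":0,"rx":0,"ry":0,"rz":0,"grip":0},{"x":0,"y":0,"z":0,"rx":0,"ry":0,"rz":0,"grip":0}]'
cat > pr.py <<'E'
from h import *
from scipy.spatial.transform import Rotation as R
s=ctrl.get_state();M=R.from_quat(s["tcp_rot"]).as_matrix();print(M.round(3).tolist(),s["qpos"].round(2))
yl=np.array([-np.sin(.2),np.cos(.2),0])
T=np.array([.4825,-.058,.121])+.0005*yl+.011*M[:,1]
print("tcp contact",T.round(4),"hover30 shift",((M.T@(T+[0,0,.03]-s["eef_pos"]))*1e3).round(1),"down 1mm",(M.T@[0,0,-1.]).round(3))
E
python3 pr.py
```

```text
time: 12.32
eef_pos: [0.4687, -0.2889, 0.2214]
tcp_rot: [0.995, 0.098, 0.0, 0.0]
contact_force: [-0.9, 0.1, 0.1]
opening: 0.002
finger_force: 0.0
time: 13.15
eef_pos: [0.4686, -0.2881, 0.2211]
tcp_rot: [0.968, 0.072, 0.141, 0.192]
contact_force: [0.8, 0.0, 0.1]
opening: 0.0
finger_force: 0.0
[[0.95, 0.085, 0.301], [0.194, -0.915, -0.352], [0.246, 0.393, -0.886]] [-0.7  -0.21  2.16 -0.11  0.72  0.79]
tcp contact [ 0.4833 -0.0676  0.1253] hover30 shift [  40.6 -226.5  -15. ] down 1mm [-0.246 -0.393  0.886]
```

```bash
python3 -m creep '[{"x":4.06,"y":-22.65,"z":-1.5,"rx":0,"ry":0,"rz":0,"grip":0},{"x":4.06,"y":-22.65,"z":-1.5,"rx":0,"ry":0,"rz":0,"grip":0},{"x":4.06,"y":-22.65,"z":-1.5,"rx":0,"ry":0,"rz":0,"grip":0},{"x":4.06,"y":-22.65,"z":-1.5,"rx":0,"ry":0,"rz":0,"grip":0},{"x":4.06,"y":-22.65,"z":-1.5,"rx":0,"ry":0,"rz":0,"grip":0},{"x":4.06,"y":-22.65,"z":-1.5,"rx":0,"ry":0,"rz":0,"grip":0},{"x":4.06,"y":-22.65,"z":-1.5,"rx":0,"ry":0,"rz":0,"grip":0},{"x":4.06,"y":-22.65,"z":-1.5,"rx":0,"ry":0,"rz":0,"grip":0},{"x":4.06,"y":-22.65,"z":-1.5,"rx":0,"ry":0,"rz":0,"grip":0},{"x":4.06,"y":-22.65,"z":-1.5,"rx":0,"ry":0,"rz":0,"grip":0}]' && python3 -m creep '[{"x":-0.74,"y":-1.18,"z":2.66,"rx":0,"ry":0,"rz":0,"grip":0},{"x":-0.74,"y":-1.18,"z":2.66,"rx":0,"ry":0,"rz":0,"grip":0},{"x":-0.74,"y":-1.18,"z":2.66,"rx":0,"ry":0,"rz":0,"grip":0},{"x":-0.74,"y":-1.18,"z":2.66,"rx":0,"ry":0,"rz":0,"grip":0},{"x":-0.74,"y":-1.18,"z":2.66,"rx":0,"ry":0,"rz":0,"grip":0},{"x":-0.74,"y":-1.18,"z":2.66,"rx":0,"ry":0,"rz":0,"grip":0},{"x":-0.74,"y":-1.18,"z":2.66,"rx":0,"ry":0,"rz":0,"grip":0},{"x":-0.74,"y":-1.18,"z":2.66,"rx":0,"ry":0,"rz":0,"grip":0},{"x":0,"y":0,"z":0,"rx":0,"ry":0,"rz":0,"grip":0},{"x":0,"y":0,"z":0,"rx":0,"ry":0,"rz":0,"grip":0}]'; python3 pr.py
```

```text
time: 13.98
eef_pos: [0.4849, -0.0683, 0.1559]
tcp_rot: [0.968, 0.07, 0.141, 0.193]
contact_force: [0.5, -0.1, -0.6]
opening: -0.007
finger_force: 0.0
time: 14.82
eef_pos: [0.4841, -0.0687, 0.1311]
tcp_rot: [0.968, 0.07, 0.141, 0.193]
contact_force: [0.1, -0.2, 0.2]
opening: 0.002
finger_force: 0.0
[[0.95, 0.082, 0.301], [0.191, -0.915, -0.354], [0.247, 0.394, -0.885]] [-0.2  -0.17  2.31 -0.48  0.67  1.56]
tcp contact [ 0.4833 -0.0676  0.1253] hover30 shift [  5.5   8.5 -22.1] down 1mm [-0.247 -0.394  0.885]
```

```bash
python3 -m creep '[{"x":-0.25,"y":-0.39,"z":0.88,"rx":0,"ry":0,"rz":0,"grip":0},{"x":-0.25,"y":-0.39,"z":0.88,"rx":0,"ry":0,"rz":0,"grip":0},{"x":-0.25,"y":-0.39,"z":0.88,"rx":0,"ry":0,"rz":0,"grip":0},{"x":-0.25,"y":-0.39,"z":0.88,"rx":0,"ry":0,"rz":0,"grip":0},{"x":-0.25,"y":-0.39,"z":0.88,"rx":0,"ry":0,"rz":0,"grip":0},{"x":-0.25,"y":-0.39,"z":0.88,"rx":0,"ry":0,"rz":0,"grip":0},{"x":-0.25,"y":-0.39,"z":0.88,"rx":0,"ry":0,"rz":0,"grip":0},{"x":-0.25,"y":-0.39,"z":0.88,"rx":0,"ry":0,"rz":0,"grip":0},{"x":-0.25,"y":-0.39,"z":0.88,"rx":0,"ry":0,"rz":0,"grip":0},{"x":0,"y":0,"z":0,"rx":0,"ry":0,"rz":0,"grip":0}]'
```

```text
time: 15.65
eef_pos: [0.484, -0.0687, 0.1221]
tcp_rot: [0.968, 0.07, 0.141, 0.193]
contact_force: [-0.8, -0.1, -0.3]
opening: 0.001
finger_force: 0.0
```

```bash
python3 -m creep '[{"x":-0.25,"y":-0.39,"z":0.88,"rx":0,"ry":0,"rz":0,"grip":0},{"x":-0.25,"y":-0.39,"z":0.88,"rx":0,"ry":0,"rz":0,"grip":0},{"x":-0.25,"y":-0.39,"z":0.88,"rx":0,"ry":0,"rz":0,"grip":0},{"x":0,"y":0,"z":0,"rx":0,"ry":0,"rz":0,"grip":0},{"x":0,"y":0,"z":0,"rx":0,"ry":0,"rz":0,"grip":0},{"x":0,"y":0,"z":0,"rx":0,"ry":0,"rz":0,"grip":0},{"x":0,"y":0,"z":0,"rx":0,"ry":0,"rz":0,"grip":0},{"x":0,"y":0,"z":0,"rx":0,"ry":0,"rz":0,"grip":0},{"x":0,"y":0,"z":0,"rx":0,"ry":0,"rz":0,"grip":0},{"x":0,"y":0,"z":0,"rx":0,"ry":0,"rz":0,"grip":0}]'
```

```text
time: 16.48
eef_pos: [0.4846, -0.0688, 0.1213]
tcp_rot: [0.968, 0.07, 0.142, 0.194]
contact_force: [-8.5, 3.6, 11.2]
opening: 0.003
finger_force: 5.8
```

The force rose while the tip barely moved down. The shut fingertip is narrower than its back-to-back size, so I'm pressing near the pivot line. I'll lift, shift left 8 mm and press again.

```bash
python3 -m creep '[{"x":1,"y":1.6,"z":-3.5,"rx":0,"ry":0,"rz":0,"grip":0},{"x":1,"y":1.6,"z":-3.5,"rx":0,"ry":0,"rz":0,"grip":0},{"x":-1,"y":-3.5,"z":-1.8,"rx":0,"ry":0,"rz":0,"grip":0},{"x":-1,"y":-3.5,"z":-1.8,"rx":0,"ry":0,"rz":0,"grip":0},{"x":0,"y":0,"z":0,"rx":0,"ry":0,"rz":0,"grip":0},{"x":-0.25,"y":-0.39,"z":0.88,"rx":0,"ry":0,"rz":0,"grip":0},{"x":-0.25,"y":-0.39,"z":0.88,"rx":0,"ry":0,"rz":0,"grip":0},{"x":-0.25,"y":-0.39,"z":0.88,"rx":0,"ry":0,"rz":0,"grip":0},{"x":0,"y":0,"z":0,"rx":0,"ry":0,"rz":0,"grip":0},{"x":0,"y":0,"z":0,"rx":0,"ry":0,"rz":0,"grip":0}]' && python3 -m creep '[{"x":-0.25,"y":-0.39,"z":0.88,"rx":0,"ry":0,"rz":0,"grip":0},{"x":-0.25,"y":-0.39,"z":0.88,"rx":0,"ry":0,"rz":0,"grip":0},{"x":-0.25,"y":-0.39,"z":0.88,"rx":0,"ry":0,"rz":0,"grip":0},{"x":-0.25,"y":-0.39,"z":0.88,"rx":0,"ry":0,"rz":0,"grip":0},{"x":0,"y":0,"z":0,"rx":0,"ry":0,"rz":0,"grip":0},{"x":0,"y":0,"z":0,"rx":0,"ry":0,"rz":0,"grip":0},{"x":0,"y":0,"z":0,"rx":0,"ry":0,"rz":0,"grip":0},{"x":0,"y":0,"z":0,"rx":0,"ry":0,"rz":0,"grip":0},{"x":0,"y":0,"z":0,"rx":0,"ry":0,"rz":0,"grip":0},{"x":0,"y":0,"z":0,"rx":0,"ry":0,"rz":0,"grip":0}]'
```

```text
time: 17.32
eef_pos: [0.4806, -0.0615, 0.1241]
tcp_rot: [0.968, 0.07, 0.141, 0.193]
contact_force: [0.4, -0.4, -0.8]
opening: 0.002
finger_force: 0.0
time: 18.15
eef_pos: [0.4814, -0.0614, 0.1211]
tcp_rot: [0.968, 0.07, 0.143, 0.193]
contact_force: [-0.8, 3.2, 6.4]
opening: -0.0
finger_force: 2.6
```

```bash
python3 -m creep '[{"x":-0.25,"y":-0.39,"z":0.88,"rx":0,"ry":0,"rz":0,"grip":0},{"x":-0.25,"y":-0.39,"z":0.88,"rx":0,"ry":0,"rz":0,"grip":0},{"x":0,"y":0,"z":0,"rx":0,"ry":0,"rz":0,"grip":0},{"x":0,"y":0,"z":0,"rx":0,"ry":0,"rz":0,"grip":0},{"x":0,"y":0,"z":0,"rx":0,"ry":0,"rz":0,"grip":0},{"x":0,"y":0,"z":0,"rx":0,"ry":0,"rz":0,"grip":0},{"x":0,"y":0,"z":0,"rx":0,"ry":0,"rz":0,"grip":0},{"x":0,"y":0,"z":0,"rx":0,"ry":0,"rz":0,"grip":0},{"x":0,"y":0,"z":0,"rx":0,"ry":0,"rz":0,"grip":0},{"x":0,"y":0,"z":0,"rx":0,"ry":0,"rz":0,"grip":0}]'
python3 - <<'E'
from h import *
s=optics.read_camera("side");t=optics.read_camera("top")
a=cv2.resize(s["color"][215:280,235:305],None,fx=6,fy=6,interpolation=2)
cv2.imwrite("pics/p7.png",a)
for n,c,bx in(("side",s,(245,225,300,262)),("top",t,(340,265,400,310))):print(n,blob(c["color"],(45,80,40),(85,255,255),bx))
E
```

```text
time: 18.98
eef_pos: [0.4816, -0.0612, 0.1191]
tcp_rot: [0.968, 0.07, 0.143, 0.193]
contact_force: [-1.1, 4.5, 5.3]
opening: -0.003
finger_force: 2.6
side (array([267.43859649, 245.75438596]), [13, 15, 14, 11, 57])
top (array([370.8 , 278.98]), [25, 12, 14, 6, 50])
```

It came down 2 mm at a steady ~5 N, so the rocker is turning. I'll continue until the force climbs.

```bash
python3 -m creep '[{"x":-0.25,"y":-0.39,"z":0.88,"rx":0,"ry":0,"rz":0,"grip":0},{"x":-0.25,"y":-0.39,"z":0.88,"rx":0,"ry":0,"rz":0,"grip":0},{"x":0,"y":0,"z":0,"rx":0,"ry":0,"rz":0,"grip":0},{"x":0,"y":0,"z":0,"rx":0,"ry":0,"rz":0,"grip":0},{"x":0,"y":0,"z":0,"rx":0,"ry":0,"rz":0,"grip":0},{"x":0,"y":0,"z":0,"rx":0,"ry":0,"rz":0,"grip":0},{"x":0,"y":0,"z":0,"rx":0,"ry":0,"rz":0,"grip":0},{"x":0,"y":0,"z":0,"rx":0,"ry":0,"rz":0,"grip":0},{"x":0,"y":0,"z":0,"rx":0,"ry":0,"rz":0,"grip":0},{"x":0,"y":0,"z":0,"rx":0,"ry":0,"rz":0,"grip":0}]';python3 -m creep '[{"x":-0.25,"y":-0.39,"z":0.88,"rx":0,"ry":0,"rz":0,"grip":0},{"x":0,"y":0,"z":0,"rx":0,"ry":0,"rz":0,"grip":0},{"x":0,"y":0,"z":0,"rx":0,"ry":0,"rz":0,"grip":0},{"x":0,"y":0,"z":0,"rx":0,"ry":0,"rz":0,"grip":0},{"x":0,"y":0,"z":0,"rx":0,"ry":0,"rz":0,"grip":0},{"x":0,"y":0,"z":0,"rx":0,"ry":0,"rz":0,"grip":0},{"x":0,"y":0,"z":0,"rx":0,"ry":0,"rz":0,"grip":0},{"x":0,"y":0,"z":0,"rx":0,"ry":0,"rz":0,"grip":0},{"x":0,"y":0,"z":0,"rx":0,"ry":0,"rz":0,"grip":0},{"x":0,"y":0,"z":0,"rx":0,"ry":0,"rz":0,"grip":0}]'
```

```text
time: 19.92
eef_pos: [0.4817, -0.0611, 0.1172]
tcp_rot: [0.968, 0.07, 0.143, 0.193]
contact_force: [-0.8, 5.3, 5.0]
opening: 0.0
finger_force: 3.0
time: 20.75
eef_pos: [0.4818, -0.0611, 0.117]
tcp_rot: [0.968, 0.07, 0.143, 0.193]
contact_force: [-4.3, 7.5, 10.7]
opening: 0.003
finger_force: 6.0
```

```bash
python3 -m creep '[{"x":-0.25,"y":-0.39,"z":0.88,"rx":0,"ry":0,"rz":0,"grip":0},{"x":0,"y":0,"z":0,"rx":0,"ry":0,"rz":0,"grip":0},{"x":0,"y":0,"z":0,"rx":0,"ry":0,"rz":0,"grip":0},{"x":0,"y":0,"z":0,"rx":0,"ry":0,"rz":0,"grip":0},{"x":0,"y":0,"z":0,"rx":0,"ry":0,"rz":0,"grip":0},{"x":2.5,"y":4,"z":-9,"rx":0,"ry":0,"rz":0,"grip":0},{"x":5,"y":8,"z":-18,"rx":0,"ry":0,"rz":0,"grip":0},{"x":5,"y":8,"z":-18,"rx":0,"ry":0,"rz":0,"grip":0},{"x":5,"y":8,"z":-18,"rx":0,"ry":0,"rz":0,"grip":0},{"x":2.5,"y":4,"z":-9,"rx":0,"ry":0,"rz":0,"grip":0}]' && python3 -m creep '[{"x":-4,"y":23,"z":1.5,"rx":0,"ry":0,"rz":0,"grip":0},{"x":-4,"y":23,"z":1.5,"rx":0,"ry":0,"rz":0,"grip":0},{"x":-4,"y":23,"z":1.5,"rx":0,"ry":0,"rz":0,"grip":0},{"x":-4,"y":23,"z":1.5,"rx":0,"ry":0,"rz":0,"grip":0},{"x":-4,"y":23,"z":1.5,"rx":0,"ry":0,"rz":0,"grip":0},{"x":-4,"y":23,"z":1.5,"rx":0,"ry":0,"rz":0,"grip":0},{"x":-4,"y":23,"z":1.5,"rx":0,"ry":0,"rz":0,"grip":0},{"x":-4,"y":23,"z":1.5,"rx":0,"ry":0,"rz":0,"grip":0},{"x":-4,"y":23,"z":1.5,"rx":0,"ry":0,"rz":0,"grip":0},{"x":-4,"y":23,"z":1.5,"rx":0,"ry":0,"rz":0,"grip":0}]'
python3 - <<'E'
from h import *
s=optics.read_camera("side");t=optics.read_camera("top")
a=cv2.resize(t["color"][225:310,330:400],None,fx=5.6,fy=5.6,interpolation=2);b=cv2.resize(s["color"][215:285,240:305],None,fx=6.8,fy=6.8,interpolation=2)
cv2.imwrite("pics/p8.png",np.hstack([a[:476],b[:476]]))
P=[]
for n,c,bx in(("top",t,(335,265,395,310)),("side",s,(245,225,300,262))):
  P.append(blob(c["color"],(45,100,60),(85,255,255),bx));print(n,P[-1])
print(tri(t,P[0][0],s,P[1][0]),plane(t,P[0][0],.115),plane(s,P[1][0],.115))
E
```

```text
time: 21.58
eef_pos: [0.481, -0.0619, 0.1977]
tcp_rot: [0.968, 0.07, 0.142, 0.194]
contact_force: [0.2, -0.4, 0.1]
opening: -0.003
finger_force: 0.0
time: 22.42
eef_pos: [0.4648, -0.2859, 0.262]
tcp_rot: [0.969, 0.07, 0.14, 0.192]
contact_force: [-0.8, 0.1, -1.1]
opening: -0.001
finger_force: 0.0
top (array([372.22916667, 284.38194444]), [30, 12, 15, 16, 144])
side (array([265.171875, 245.75    ]), [12, 16, 15, 9, 64])
[ 0.48425897 -0.05762448  0.11151296] [ 0.48286786 -0.05807894  0.115     ] [ 0.48641134 -0.05877336  0.115     ]
```

View pics/p8.png

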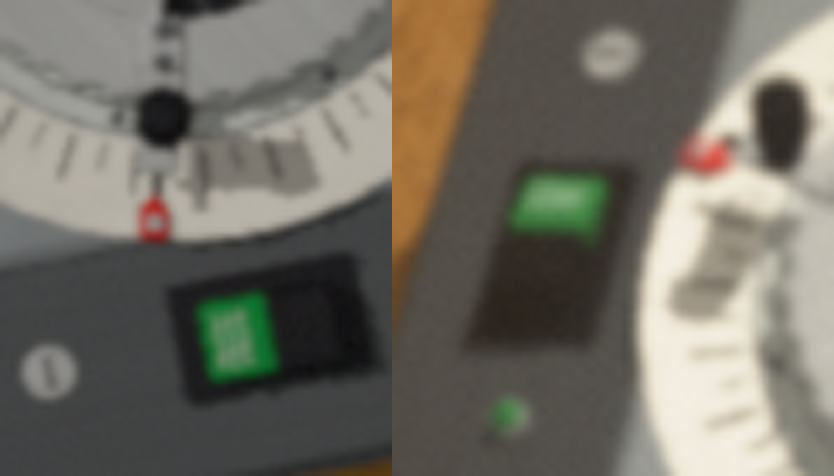

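The final picture shows the pointer still at the rider. The rocker's green half is clearly lower than before, with the dark well visible above it at about (570,165). To confirm it's fully down, I'll compare green's apparent area in the side view before and after, numerically. If fully on, the expected ratio is about 0.78.

Run:
```python
from h import *
s=optics.read_camera("side")["color"].astype(float)
for n,im in(("off",cv2.imread("pics/side0.png").astype(float)),("off2",cv2.imread("pics/s5.png").astype(float)),("now",s)):
    c=im[230:258,250:285];g=np.clip(c[...,1]-np.maximum(c[...,0],c[...,2])-12,0,None)
    r=g.sum(1);print(n,"sum",g.sum().round(),"max",g.max(),"row c",(r@np.arange(len(r))/r.sum()).round(2),"rowprof",(r/r.max()).round(2)[6:24].tolist())
```

```text
off sum 4065.0 max 47.0 row c 14.48 rowprof [0.0, 0.0, 0.0, 0.13, 0.5, 0.66, 0.75, 0.81, 0.87, 0.94, 1.0, 0.98, 0.77, 0.34, 0.0, 0.0, 0.0, 0.0]
off2 sum 4337.0 max 48.0 row c 14.47 rowprof [0.0, 0.0, 0.0, 0.14, 0.53, 0.68, 0.76, 0.82, 0.88, 0.96, 1.0, 0.99, 0.8, 0.37, 0.0, 0.0, 0.0, 0.0]
now sum 3665.0 max 50.0 row c 14.67 rowprof [0.0, 0.0, 0.0, 0.0, 0.08, 0.51, 0.72, 0.74, 0.78, 0.88, 1.0, 0.93, 0.53, 0.08, 0.0, 0.0, 0.0, 0.0]
```

The area ratio is about 0.85–0.9 and the edge shift implies roughly 0.3 rad. That isn't conclusive, so I'll press once more, 5 mm further out, to make sure it reaches its stop.

```bash
python3 -m creep '[{"x":3.38,"y":-24.9,"z":1.38,"rx":0,"ry":0,"rz":0,"grip":0},{"x":3.38,"y":-24.9,"z":1.38,"rx":0,"ry":0,"rz":0,"grip":0},{"x":3.38,"y":-24.9,"z":1.38,"rx":0,"ry":0,"rz":0,"grip":0},{"x":3.38,"y":-24.9,"z":1.38,"rx":0,"ry":0,"rz":0,"grip":0},{"x":3.38,"y":-24.9,"z":1.38,"rx":0,"ry":0,"rz":0,"grip":0},{"x":3.38,"y":-24.9,"z":1.38,"rx":0,"ry":0,"rz":0,"grip":0},{"x":3.38,"y":-24.9,"z":1.38,"rx":0,"ry":0,"rz":0,"grip":0},{"x":3.38,"y":-24.9,"z":1.38,"rx":0,"ry":0,"rz":0,"grip":0},{"x":3.38,"y":-24.9,"z":1.38,"rx":0,"ry":0,"rz":0,"grip":0},{"x":3.38,"y":-24.9,"z":1.38,"rx":0,"ry":0,"rz":0,"grip":0}]' && python3 -m creep '[{"x":-1.25,"y":-2,"z":4.4,"rx":0,"ry":0,"rz":0,"grip":0},{"x":-1.25,"y":-2,"z":4.4,"rx":0,"ry":0,"rz":0,"grip":0},{"x":-1.25,"y":-2,"z":4.4,"rx":0,"ry":0,"rz":0,"grip":0},{"x":-1.25,"y":-2,"z":4.4,"rx":0,"ry":0,"rz":0,"grip":0},{"x":-1.25,"y":-2,"z":4.4,"rx":0,"ry":0,"rz":0,"grip":0},{"x":-1.25,"y":-2,"z":4.4,"rx":0,"ry":0,"rz":0,"grip":0},{"x":-1.25,"y":-2,"z":4.4,"rx":0,"ry":0,"rz":0,"grip":0},{"x":-0.75,"y":-1.18,"z":2.65,"rx":0,"ry":0,"rz":0,"grip":0},{"x":-0.5,"y":-0.8,"z":1.76,"rx":0,"ry":0,"rz":0,"grip":0},{"x":0,"y":0,"z":0,"rx":0,"ry":0,"rz":0,"grip":0}]' && python3 -m creep '[{"x":-0.25,"y":-0.39,"z":0.88,"rx":0,"ry":0,"rz":0,"grip":0},{"x":-0.25,"y":-0.39,"z":0.88,"rx":0,"ry":0,"rz":0,"grip":0},{"x":0,"y":0,"z":0,"rx":0,"ry":0,"rz":0,"grip":0},{"x":0,"y":0,"z":0,"rx":0,"ry":0,"rz":0,"grip":0},{"x":0,"y":0,"z":0,"rx":0,"ry":0,"rz":0,"grip":0},{"x":0,"y":0,"z":0,"rx":0,"ry":0,"rz":0,"grip":0},{"x":0,"y":0,"z":0,"rx":0,"ry":0,"rz":0,"grip":0},{"x":0,"y":0,"z":0,"rx":0,"ry":0,"rz":0,"grip":0},{"x":0,"y":0,"z":0,"rx":0,"ry":0,"rz":0,"grip":0},{"x":0,"y":0,"z":0,"rx":0,"ry":0,"rz":0,"grip":0}]'
```

```text
time: 23.4
eef_pos: [0.4804, -0.0532, 0.1594]
tcp_rot: [0.968, 0.071, 0.141, 0.193]
contact_force: [-0.1, -0.7, 0.3]
opening: -0.001
finger_force: 0.0
time: 24.23
eef_pos: [0.4813, -0.0554, 0.1206]
tcp_rot: [0.968, 0.07, 0.141, 0.193]
contact_force: [0.8, 0.4, -0.8]
opening: -0.001
finger_force: 0.0
time: 25.07
eef_pos: [0.4816, -0.0552, 0.1192]
tcp_rot: [0.968, 0.07, 0.142, 0.193]
contact_force: [-0.1, -0.6, -0.0]
opening: 0.001
finger_force: 0.0
```

```bash
python3 -m creep '[{"x":-0.5,"y":-0.78,"z":1.76,"rx":0,"ry":0,"rz":0,"grip":0},{"x":-0.25,"y":-0.39,"z":0.88,"rx":0,"ry":0,"rz":0,"grip":0},{"x":0,"y":0,"z":0,"rx":0,"ry":0,"rz":0,"grip":0},{"x":0,"y":0,"z":0,"rx":0,"ry":0,"rz":0,"grip":0},{"x":0,"y":0,"z":0,"rx":0,"ry":0,"rz":0,"grip":0},{"x":0,"y":0,"z":0,"rx":0,"ry":0,"rz":0,"grip":0},{"x":0,"y":0,"z":0,"rx":0,"ry":0,"rz":0,"grip":0},{"x":0,"y":0,"z":0,"rx":0,"ry":0,"rz":0,"grip":0},{"x":0,"y":0,"z":0,"rx":0,"ry":0,"rz":0,"grip":0},{"x":0,"y":0,"z":0,"rx":0,"ry":0,"rz":0,"grip":0}]' && python3 -m creep '[{"x":-0.25,"y":-0.39,"z":0.88,"rx":0,"ry":0,"rz":0,"grip":0},{"x":0,"y":0,"z":0,"rx":0,"ry":0,"rz":0,"grip":0},{"x":0,"y":0,"z":0,"rx":0,"ry":0,"rz":0,"grip":0},{"x":0,"y":0,"z":0,"rx":0,"ry":0,"rz":0,"grip":0},{"x":0,"y":0,"z":0,"rx":0,"ry":0,"rz":0,"grip":0},{"x":0,"y":0,"z":0,"rx":0,"ry":0,"rz":0,"grip":0},{"x":0,"y":0,"z":0,"rx":0,"ry":0,"rz":0,"grip":0},{"x":0,"y":0,"z":0,"rx":0,"ry":0,"rz":0,"grip":0},{"x":0,"y":0,"z":0,"rx":0,"ry":0,"rz":0,"grip":0},{"x":0,"y":0,"z":0,"rx":0,"ry":0,"rz":0,"grip":0}]'
```

```text
time: 25.9
eef_pos: [0.4817, -0.0553, 0.1164]
tcp_rot: [0.968, 0.07, 0.142, 0.193]
contact_force: [-1.3, 0.5, 3.0]
opening: 0.002
finger_force: 1.7
time: 26.73
eef_pos: [0.4819, -0.0553, 0.1162]
tcp_rot: [0.968, 0.07, 0.142, 0.194]
contact_force: [-4.5, 1.9, 7.6]
opening: 0.004
finger_force: 4.6
```

It holds at 0.116 m with 7.6 N, so it's stiff. The backward x force might still be the finger touching the bezel's uphill rim, though. To rule that out I'll reduce the pitch and press with only the finger's front edge on the middle of the green half.

```bash
python3 -m creep '[{"x":1.5,"y":2.35,"z":-5.3,"rx":0,"ry":0,"rz":0,"grip":0},{"x":1.5,"y":2.35,"z":-5.3,"rx":0,"ry":0,"rz":0,"grip":0},{"x":-4.35,"y":1.4,"z":-0.6,"rx":0,"ry":0,"rz":0,"grip":0},{"x":-4.35,"y":1.4,"z":-0.6,"rx":0,"ry":0,"rz":0,"grip":0},{"x":0,"y":0,"z":0,"rx":0,"ry":-4,"rz":0,"grip":0},{"x":0,"y":0,"z":0,"rx":0,"ry":-4,"rz":0,"grip":0},{"x":0,"y":0,"z":0,"rx":0,"ry":-4,"rz":0,"grip":0},{"x":-0.24,"y":-1.58,"z":3.67,"rx":0,"ry":0,"rz":0,"grip":0},{"x":-0.12,"y":-0.8,"z":1.83,"rx":0,"ry":0,"rz":0,"grip":0},{"x":0,"y":0,"z":0,"rx":0,"ry":0,"rz":0,"grip":0}]' && python3 -m creep '[{"x":-0.06,"y":-0.4,"z":0.92,"rx":0,"ry":0,"rz":0,"grip":0},{"x":-0.06,"y":-0.4,"z":0.92,"rx":0,"ry":0,"rz":0,"grip":0},{"x":-0.06,"y":-0.4,"z":0.92,"rx":0,"ry":0,"rz":0,"grip":0},{"x":0,"y":0,"z":0,"rx":0,"ry":0,"rz":0,"grip":0},{"x":0,"y":0,"z":0,"rx":0,"ry":0,"rz":0,"grip":0},{"x":0,"y":0,"z":0,"rx":0,"ry":0,"rz":0,"grip":0},{"x":0,"y":0,"z":0,"rx":0,"ry":0,"rz":0,"grip":0},{"x":0,"y":0,"z":0,"rx":0,"ry":0,"rz":0,"grip":0},{"x":0,"y":0,"z":0,"rx":0,"ry":0,"rz":0,"grip":0},{"x":0,"y":0,"z":0,"rx":0,"ry":0,"rz":0,"grip":0}]'
```

```text
time: 27.57
eef_pos: [0.4717, -0.0589, 0.1196]
tcp_rot: [0.978, 0.05, 0.039, 0.199]
contact_force: [-0.1, -0.2, 0.2]
opening: 0.002
finger_force: 0.0
time: 28.4
eef_pos: [0.4732, -0.059, 0.1183]
tcp_rot: [0.978, 0.05, 0.04, 0.2]
contact_force: [0.6, 0.1, -0.1]
opening: 0.002
finger_force: 0.0
```

```bash
python3 -m creep '[{"x":-0.06,"y":-0.4,"z":0.92,"rx":0,"ry":0,"rz":0,"grip":0},{"x":0,"y":0,"z":0,"rx":0,"ry":0,"rz":0,"grip":0},{"x":-0.06,"y":-0.4,"z":0.92,"rx":0,"ry":0,"rz":0,"grip":0},{"x":0,"y":0,"z":0,"rx":0,"ry":0,"rz":0,"grip":0},{"x":0,"y":0,"z":0,"rx":0,"ry":0,"rz":0,"grip":0},{"x":0,"y":0,"z":0,"rx":0,"ry":0,"rz":0,"grip":0},{"x":0,"y":0,"z":0,"rx":0,"ry":0,"rz":0,"grip":0},{"x":0,"y":0,"z":0,"rx":0,"ry":0,"rz":0,"grip":0},{"x":0,"y":0,"z":0,"rx":0,"ry":0,"rz":0,"grip":0},{"x":0,"y":0,"z":0,"rx":0,"ry":0,"rz":0,"grip":0}]' && python3 -m creep '[{"x":-0.06,"y":-0.4,"z":0.92,"rx":0,"ry":0,"rz":0,"grip":0},{"x":0,"y":0,"z":0,"rx":0,"ry":0,"rz":0,"grip":0},{"x":0,"y":0,"z":0,"rx":0,"ry":0,"rz":0,"grip":0},{"x":0,"y":0,"z":0,"rx":0,"ry":0,"rz":0,"grip":0},{"x":0,"y":0,"z":0,"rx":0,"ry":0,"rz":0,"grip":0},{"x":0,"y":0,"z":0,"rx":0,"ry":0,"rz":0,"grip":0},{"x":0,"y":0,"z":0,"rx":0,"ry":0,"rz":0,"grip":0},{"x":0,"y":0,"z":0,"rx":0,"ry":0,"rz":0,"grip":0},{"x":0,"y":0,"z":0,"rx":0,"ry":0,"rz":0,"grip":0},{"x":0,"y":0,"z":0,"rx":0,"ry":0,"rz":0,"grip":0}]'
```

```text
time: 29.23
eef_pos: [0.4732, -0.059, 0.1162]
tcp_rot: [0.978, 0.05, 0.04, 0.2]
contact_force: [-0.3, -1.3, 0.3]
opening: 0.002
finger_force: 0.1
time: 30.07
eef_pos: [0.4735, -0.059, 0.1156]
tcp_rot: [0.978, 0.05, 0.04, 0.2]
contact_force: [-1.2, -0.2, 5.1]
opening: 0.001
finger_force: 2.7
```

```bash
python3 -m creep '[{"x":-0.06,"y":-0.4,"z":0.92,"rx":0,"ry":0,"rz":0,"grip":0},{"x":0,"y":0,"z":0,"rx":0,"ry":0,"rz":0,"grip":0},{"x":0,"y":0,"z":0,"rx":0,"ry":0,"rz":0,"grip":0},{"x":0,"y":0,"z":0,"rx":0,"ry":0,"rz":0,"grip":0},{"x":0,"y":0,"z":0,"rx":0,"ry":0,"rz":0,"grip":0},{"x":0,"y":0,"z":0,"rx":0,"ry":0,"rz":0,"grip":0},{"x":0,"y":0,"z":0,"rx":0,"ry":0,"rz":0,"grip":0},{"x":0,"y":0,"z":0,"rx":0,"ry":0,"rz":0,"grip":0},{"x":0,"y":0,"z":0,"rx":0,"ry":0,"rz":0,"grip":0},{"x":0,"y":0,"z":0,"rx":0,"ry":0,"rz":0,"grip":0}]'
```

```text
time: 30.9
eef_pos: [0.4736, -0.0591, 0.1153]
tcp_rot: [0.978, 0.05, 0.04, 0.2]
contact_force: [-3.4, 1.8, 8.5]
opening: 0.001
finger_force: 4.9
```

It's stiff at 8.5 N from three different contacts, which is well above the 4 N needed, so the rocker is at its stop. Now I'll come clear and check.

```bash
python3 -m creep '[{"x":0.6,"y":4,"z":-9.2,"rx":0,"ry":0,"rz":0,"grip":0},{"x":1.2,"y":8,"z":-18.4,"rx":0,"ry":0,"rz":0,"grip":0},{"x":1.2,"y":8,"z":-18.4,"rx":0,"ry":0,"rz":0,"grip":0},{"x":1.2,"y":8,"z":-18.4,"rx":0,"ry":0,"rz":0,"grip":0},{"x":1.2,"y":8,"z":-18.4,"rx":0,"ry":0,"rz":0,"grip":0},{"x":-4,"y":30,"z":0,"rx":0,"ry":0,"rz":0,"grip":0},{"x":-4,"y":30,"z":0,"rx":0,"ry":0,"rz":0,"grip":0},{"x":-4,"y":30,"z":0,"rx":0,"ry":0,"rz":0,"grip":0},{"x":-4,"y":30,"z":0,"rx":0,"ry":0,"rz":0,"grip":0},{"x":-4,"y":30,"z":0,"rx":0,"ry":0,"rz":0,"grip":0}]' && python3 -m creep '[{"x":-4,"y":30,"z":0,"rx":0,"ry":0,"rz":0,"grip":0},{"x":-4,"y":30,"z":0,"rx":0,"ry":0,"rz":0,"grip":0},{"x":0,"y":0,"z":0,"rx":0,"ry":0,"rz":0,"grip":0},{"x":0,"y":0,"z":0,"rx":0,"ry":0,"rz":0,"grip":0},{"x":0,"y":0,"z":0,"rx":0,"ry":0,"rz":0,"grip":0},{"x":0,"y":0,"z":0,"rx":0,"ry":0,"rz":0,"grip":0},{"x":0,"y":0,"z":0,"rx":0,"ry":0,"rz":0,"grip":0},{"x":0,"y":0,"z":0,"rx":0,"ry":0,"rz":0,"grip":0},{"x":0,"y":0,"z":0,"rx":0,"ry":0,"rz":0,"grip":0},{"x":0,"y":0,"z":0,"rx":0,"ry":0,"rz":0,"grip":0}]'
python3 - <<'E'
from h import *
s=optics.read_camera("side")["color"];t=optics.read_camera("top")["color"]
g=lambda c:np.clip(c[...,1].astype(float)-np.maximum(c[...,0],c[...,2])-12,0,None)
q=g(s[230:258,250:285]);r=q.sum(1);print(q.sum(),(r/r.max()).round(2)[6:24].tolist())
print("knob",blob(t,(0,0,0),(180,255,45),(345,230,375,262)),"rider",blob(t,(0,110,70),(10,255,255),(335,245,385,280)))
a=t[150:305,285:440].astype(np.float32);b=cv2.imread("pics/t5.png")[150:305,285:440].astype(np.float32)
gr=lambda x:cv2.cvtColor(x,cv2.COLOR_BGR2GRAY)
print("cabinet shift px",cv2.phaseCorrelate(gr(a),gr(b)))
E
```

```text
time: 31.73
eef_pos: [0.4652, -0.1997, 0.2626]
tcp_rot: [0.978, 0.05, 0.04, 0.199]
contact_force: [1.1, 0.4, 0.2]
opening: 0.002
finger_force: 0.0
time: 32.57
eef_pos: [0.4629, -0.2542, 0.2856]
tcp_rot: [0.978, 0.05, 0.04, 0.199]
contact_force: [0.8, -0.3, 0.8]
opening: 0.0
finger_force: 0.0
3796.0 [0.0, 0.0, 0.0, 0.0, 0.08, 0.53, 0.73, 0.75, 0.77, 0.87, 1.0, 0.93, 0.55, 0.07, 0.0, 0.0, 0.0, 0.0]
knob (array([358.84848485, 245.66666667]), [10, 12, 9, 9, 66]) rider (array([357.        , 261.92307692]), [20, 15, 5, 4, 13])
cabinet shift px ((0.0528807870685597, -0.052790908055740715), 0.8596040131896734)
```

```bash
python3 -c "from plant import sign_off; print(sign_off())"
```

```text
the job is handed in; nothing more can be done
None
```

I pushed the lever until its pointer lined up with the red rider (within about 0.3° in the top camera), then pressed the green rocker half down to its stop, came clear and handed the job in at about 33 s; the rocker being fully on is judged from it not giving under up to about 10 N, not read directly.

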